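Unlock and advance the can-end shuttle

ROBOT

A 6-joint arm with a two-finger parallel gripper is mounted at the origin on a cart in front of the work surface, level with it; the furniture and walls round the work are solid. World frame = base frame: x ahead of the robot, y to its left, z up, the work surface at z = 0. Lengths are in m, angles in rad, forces in N, time in s.
With the tool pointing down it reaches from about 0.25 to 0.725 m from the base axis. Payload 9.7 kg.
Tool frame: the origin (TCP) lies on the centre line of the jaws, within the pads' length; the fingertips stand 19 mm ahead of it and the grasp point (between the pads) is the TCP; z points along the fingers, y is the line along which they close (so a half turn about z gives the same grasp; the last joint's range is limited). The gripper opens to 85 mm and grips with 20 to 120 N. Pads are 22 mm wide; open, the fingers measure 114 mm over their backs; the gripper's body (76 mm by 85 mm) begins 54 mm behind the grasp point. The pads swing forward as they close: fully open they stand 13 mm farther back than shut.
Start: joints at [1.32, 0.087, 0.176, 1.66, 0, 1.571], TCP at [0.136, 0.533, 0.25] pointing down, gripper open.
Joint ranges: [-3.13, 3.13], [-0.85, 1.81], [-1.15, 1.24], [-2.2, 2.28], [-1.44, 1.52], [-3.14, 3.14]. Speed limits (rad/s): [2.22, 2.22, 2.57, 3.14, 3.14, 3.14].

INTERFACE

Orientations are given as a 3x3 rotation matrix whose columns are the frame's x, y, z axes.
In Python, from bench import manip, viewer gives the robot as it stands.
- The arm moves only by the tool servo_tool, never from a script. Its argument "targets" is a list of rows, each a list of 3 entries, a list of its own where there are three numbers: the closure, from 0 (fully open) to 1 (shut), then the shift along the tool's x, y, z in units of 30 mm (1.0 is 30 mm), then the turn, a rotation vector about the tool's x, y, z in units of 10 degrees (1.0 is 10 degrees). A call has 1 to 10 rows; each row shifts and turns the commanded pose from where the row before left it, along the tool's axes as they then stand; what a row does not reach is not made up. A row lasts 1/8 s, in which the tool goes at most 62.5 mm and 10.7 degrees, less where a joint would pass 70% of its speed; a pose out of reach is approached as far as the arm can. A call is refused whole if a number of a shift passes 1 or a number of a turn 1, either way. A call with a gripper value outside its range is refused whole. The fingers move at their own pace and stop on an object; the grip force is fixed at half the most. Time passes only in rows, so rows that do not move let the fingers close. It gives the time, the measured TCP pose, the force, the opening and the grip force at its end, in the units of the state.
- manip.state(): the state, without advancing time (a new reading comes with each control period).
- viewer.snapshot(name): name is "scene" or "top"; returns the picture (480x640x3 uint8, blue, green, red); there is no depth.
- viewer.camera_info(name): a dict with "vfov" (degrees; the focal length in pixels is half the picture's height over the tangent of half this angle, whatever the lens; pixels are square), "cx", "cy" (the principal point, pixels), "R" (3x3) and "t" (3): a world point X has camera coordinates R X + t. Camera axes: x right, y down, z forward; pixel columns grow to the right and rows downward; lengths in m; the calibration is good to about 2 mm. A picture is of the moment at which its call begins. camera_info takes no time and is no camera call.
- manip.close_job(): hands the job in; it is judged then, once.
The state is a dict: "clock": time; "joint_pos": joint angles; "dq": joint speeds; "effort": joint torques, N m; "position": TCP position; "eef_rot": TCP orientation; "force": force on the tool from outside, world axes, zero at the start; "moment": the same for the moment, N m; "opening": finger opening in m; "finger_force": force on a finger pad.
Only numpy, scipy, OpenCV 4.12 (cv2) and the standard library are available. Lean on these libraries where they do the work, as an engineer would, in place of code of your own. Each camera call takes 0.05 s, during which the arm holds its last target. There are 200 camera calls.

TASK

Release the can-end shuttle: push the red paddle round with a fingertip until the cam's low point (the green dot) faces the brass roller of the blue slide, and only then push the slide's rear plate forward, towards the cam, until it is fully home against its end stops. Only push: do not pinch the paddle, leave the stack of can ends standing in its nest on the slide, and do not disturb the drinks can, the jar, the seaming roll or the loose can ends nearby. Finish with the hand clear of everything.

Things in the scene. Friction and masses are not known exactly. Their poses are not given: they have to be found in the camera images.
- fixture: shuttle fixture, fixed to the table: aluminium base 262 x 104 x 10 mm (x -197 to +65, y -52 to +52 mm) with an eccentric cam at one end and a blue slide on rails. Origin on the cam's pivot axis at table height; +x is forward (slide towards cam), z up; forward is within 25 degrees of the robot's left (+y). Two end stops, dark blocks 25 mm high, at x -61, y +-34 mm
- cam (a joint): angle of the eccentric cam about its pivot, + counter-clockwise from above. 0: high point (50 mm from pivot) and paddle face the roller (fixture -x), locked. +3.14 or -3.14: low point (20 mm, green dot) faces it, paddle to fixture +x; either will do. Paddle at fixture angle pi + joint. Start -1.5 to 1.5, limits +-3.8, no stop or detent at the low point; friction 0.12 N m. Disc top 26 mm above table
- paddle (a point): centre of the red upright finger paddle on the cam's high side, 45 mm from the pivot, 46.5 mm above the table. It spans 26 to 64 mm from the pivot, is 14 mm thick and stands 26 to 67 mm above the table. Its side faces are radial: push one, square to the radius (about 2.5 N). Its x axis points to the pivot
- slide (a joint): travel (m) of the blue follower slide along fixture +x: 0 = back (start), 0.029 = fully home against the end stops. About 3 N of friction, no spring. It gets home only if the cam's low point faces the roller; else the roller runs onto the cam
- push_face (a point): centre of the rear face of the slide's upright rear plate, 44 mm above the table, at fixture x = -190 mm when the slide is back; the face looks to fixture -x. The plate is 96 mm wide, 10 mm thick, 14 to 64 mm above the table; push it here, to fixture +x. The space behind is free
- roller (a point): top of the upright brass roller (16 mm diameter) at the slide's front end, 28 mm above the table, at fixture x = -58 mm when the slide is back
- nest (a point): centre of the nest's floor on the slide, 24 mm above the table, 53 mm ahead of the push face; a black ring of 76 mm diameter and 10 mm height round it holds the stack of can ends
- end_stack: stack of gold can ends, 66 mm diameter, 28 mm high, standing loose in the nest (its top 53 mm above the table); origin at the centre of its underside
- can: tall sage-green drinks can, 66 mm diameter, 159 mm high, on the table left of the fixture; origin at the centre of its underside
- jar: clear sample jar with black lid, 62 mm diameter, 92 mm high, on the table left of the fixture; origin at the centre of its underside
- roll: grey steel seaming roll, 49 mm diameter, 34 mm high, on the table between the fixture and the robot; origin at the centre of its underside
- loose_ends: low stack of gold can ends, 66 mm diameter, 11 mm high, on the table; origin at the centre of its underside
There are look-alikes about, which are no part of the job. What is shaped like the end_stack but pink is not meant.

How it is judged:
On the way:
1. the cam's low point faces the roller (within 17 degrees) while the slide is still back ((value of joint cam above 2.84 rad or value of joint cam below -2.84 rad) and value of joint cam between -3.44 and 3.44 rad and value of joint slide below 0.005 m), for 0.2 s.
At the end, for the whole second after the job is handed in: the slide is home (within 2.5 mm of its 29 mm travel), the cam's low point faces the roller within 0.3 rad (17 degrees), the stack of can ends stands at rest in its nest (within 6 mm), and the can, the jar, the roll and the loose ends are within 15 mm of where they were ((value of joint cam above 2.84 rad or value of joint cam below -2.84 rad) and value of joint cam between -3.44 and 3.44 rad and value of joint slide above 0.0265 m and distance between end_stack and nest below 0.006 m and angle between end_stack's own z axis and vertical below 0.1 rad and linear speed of end_stack below 0.02 m/s and distance of each of can, jar, roll, loose_ends from where it was at the start of the episode below 0.015 m); the robot touches nothing.
It fails at once if the slide is pushed forward (more than 5 mm) while the cam's low point does not face the roller (more than 23 degrees off) (value of joint slide above 0.005 m and value of joint cam between -2.74 and 2.74 rad).
It fails at once if the paddle is pinched: the fingers press on both of its faces at once (contact force between the fingers and cam_c2 above 1.5 N and contact force between the fingers and cam_c3 above 1.5 N).
It fails at once if the stack of can ends is lifted (10 mm) or tipped out of its nest (z of end_stack in the frame of fixture above 0.034 m or angle between end_stack's own z axis and vertical above 0.3 rad).
It fails at once if the can, the jar, the roll or the loose ends are tipped, lifted or moved more than 20 mm (distance of any of can, jar, roll, loose_ends from where it was at the start of the episode above 0.02 m or angle between any of can, jar, roll, loose_ends's own z axis and vertical above 0.4 rad).
It also fails if it takes over 51 s, if anything falls off the work surface, if the arm or the gripper's body presses on something with over 40 N, if the wrist force passes 120 N, or if a joint passes its speed limit or range.

## Working session

There is one attempt and no reset: what is moved stays moved. The work goes in short steps, Python scripts to look and compute and a tool call to move; the robot and the scene stay as the last step left them, time stands still between calls to the robot, and variables do not carry over. Pictures are saved under pics/ and viewed, at most 10 in all, crops included, and the job is handed in when it is done.

Besides the shell and the picture viewer there is one more tool, called as name(argument=value, ...), one argument or row to a line, values as JSON. servo_tool: Moves the arm, as the interface text tells. Its arguments: {"type":"object","properties":{"targets":{"type":"array"}},"required":["targets"]}

```bash
mkdir -p pics
python3 - <<'E'
from bench import manip, viewer
import cv2
for n in("scene","top"):
    cv2.imwrite(f"pics/{n}0.png",viewer.snapshot(n)); c=viewer.camera_info(n); print(n,c)
s=manip.state(); print(s["clock"],s["position"],s["eef_rot"],s["opening"])
E
```

```text
scene {'vfov': 46.198354818816085, 'cx': 314.1034627672156, 'cy': 238.00522337728407, 'R': array([[-0.87327801, -0.48687601,  0.01836506],
       [-0.21497879,  0.35121994, -0.91127859],
       [ 0.43722951, -0.79974765, -0.41138066]]), 't': array([ 0.61357363, -0.00393137,  1.16343086])}
top {'vfov': 45.179607518315954, 'cx': 328.03640212046673, 'cy': 243.1103031966384, 'R': array([[-0.0066072 , -0.99996282, -0.00554106],
       [-0.99660764,  0.0070394 , -0.08199795],
       [ 0.0820339 ,  0.00498048, -0.99661709]]), 't': array([0.45589985, 0.43628168, 1.27132618])}
0.1 [0.13646884 0.53261611 0.24965886] [[-9.68701223e-01  2.48229457e-01 -2.77327684e-04]
 [ 2.48229611e-01  9.68700527e-01 -1.16123251e-03]
 [-1.96046426e-05 -1.19372830e-03 -9.99999287e-01]] 0.08542225294359938
```

View pics/top0.png

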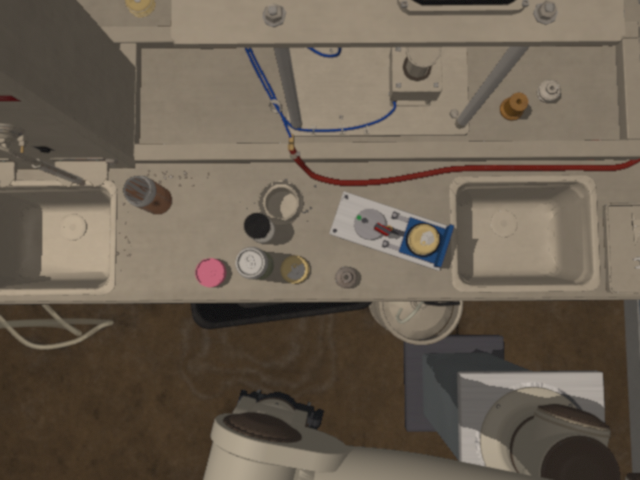

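View pics/scene0.png

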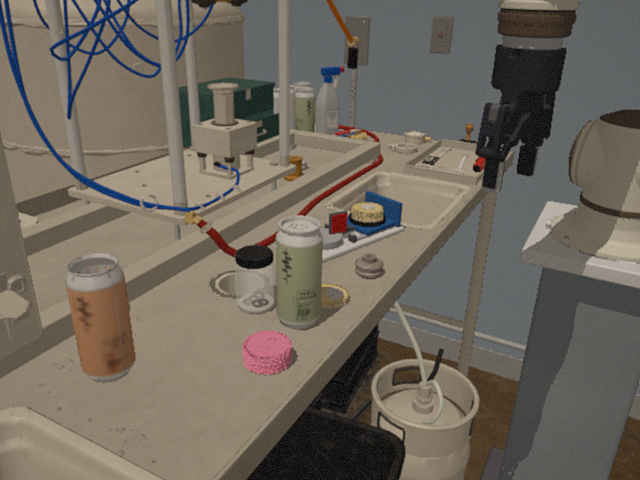

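The top view shows the fixture at pixels about (333–452, 193–268). The cam is near (370,224) with the green dot near (361,217). The red paddle is near (383,229), pointing roughly at the roller, and the blue rear plate is near (444,246). I'll enlarge this area.

Run:
```python
import cv2
i=cv2.imread("pics/top0.png")[185:285,325:460]
cv2.imwrite("pics/crop0.png",cv2.resize(i,None,fx=5.9,fy=5.9,interpolation=cv2.INTER_CUBIC))
```

```text
(no output)
```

View pics/crop0.png

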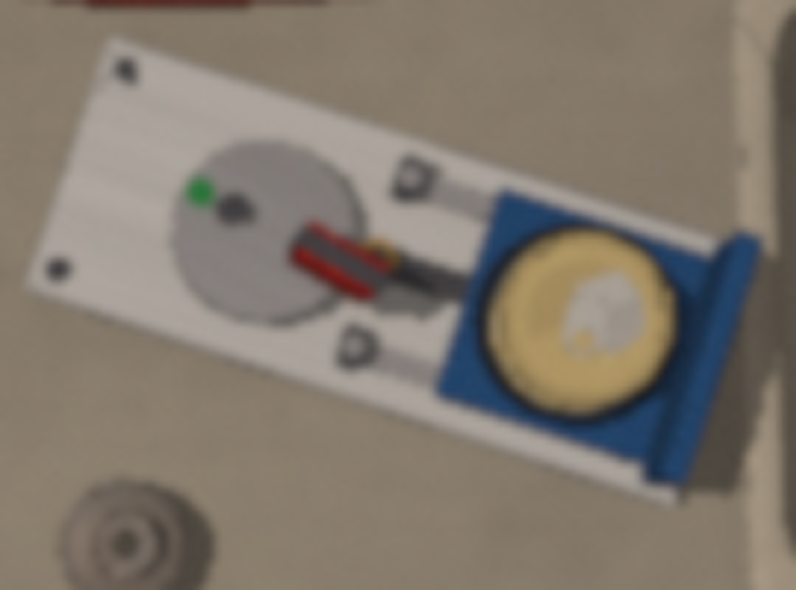

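```bash
cat > h.py <<'E'
import numpy as np
from bench import manip, viewer
def ray(px,z,name="top"):
    c=viewer.camera_info(name); f=240/np.tan(np.radians(c["vfov"]/2))
    d=c["R"].T@np.array([(px[0]-c["cx"])/f,(px[1]-c["cy"])/f,1]); o=-c["R"].T@c["t"]
    return o+d*(z-o[2])/d[2]
def crop(p): return (325+(p[0]+.5)/5.9-.5,185+(p[1]+.5)/5.9-.5)
E
python3 - <<'E'
from h import *
from scipy.optimize import least_squares as ls
P=[((65,-52),(110,38),.01),((65,52),(28,290),.01),((-197,52),(680,503),.01),((0,0),(235,208),.03),
 ((-190,-48),(762,240),.064),((-190,48),(687,484),.064)]
W=np.array([ray(crop(p),z)[:2] for _,p,z in P]); F=np.array([f for f,_,_ in P])/1e3
T=lambda q,F:q[:2]+F@np.array([[np.cos(q[2]),np.sin(q[2])],[-np.sin(q[2]),np.cos(q[2])]])
q=ls(lambda q:(T(q,F)-W).ravel(),[.4,.1,1.5]).x
print(q,np.degrees(q[2])); print(np.round((T(q,F)-W)*1e3,1))
inv=lambda w:(w-q[:2])@np.array([[np.cos(q[2]),-np.sin(q[2])],[np.sin(q[2]),np.cos(q[2])]])
for n,p,z in [("green",(200,192),.026),("pad in",(303,230),.067),("pad out",(383,275),.067),("pad in2",(292,255),.067),("pad out2",(370,298),.05),("stack",(580,318),.053),("stopU",(415,172),.025),("stopD",(358,340),.025)]:
    w=ray(crop(p),z)[:2]; f=inv(w); print(n,w.round(4),(f*1e3).round(1),np.degrees(np.arctan2(f[1],f[0])).round(1))
for n,p,z in [("roll",(347,275),.034),("can",(252,262),.159),("jar",(259,226),.092),("loose",(295,268),.011)]: print(n,ray(p,z).round(3))
E
```

```text
[0.48947087 0.37318346 1.24316181] 71.22792497734126
[[ 1.1  0.3]
 [-0.2  1.6]
 [-1.4  0.7]
 [-0.4  1.6]
 [ 1.3 -2.8]
 [-0.4 -1.4]]
green [0.4966 0.3845] [13.  -3.1] -13.3
pad in [0.4771 0.349 ] [-26.9   4. ] 171.6
pad out [0.4603 0.32  ] [-59.8  10.5] 170.0
pad in2 [0.4679 0.3531] [-26.  14.] 151.7
pad out2 [0.4535 0.3232] [-58.9  18. ] 163.1
stack [0.4453 0.2461] [-134.5    1. ] 179.6
stopU [0.5037 0.303 ] [-61.9 -36.1] -149.8
stopD [0.44   0.3255] [-61.1  31.5] 152.7
roll [0.367 0.412 0.034]
can [0.391 0.604 0.159]
jar [0.471 0.598 0.092]
loose [0.385 0.527 0.011]
```

servo_tool(
  targets=[
    [1, [-0.5, -0.15, 0], [0, 0, 0]],
    [1, [-0.95, -0.28, 0], [0, 0, 0]],
    [1, [-0.95, -0.28, 0], [0, 0, 0]],
    [1, [-0.95, -0.28, 0], [0, 0, 0]],
    [1, [-0.95, -0.28, 0], [0, 0, 0]],
    [1, [-0.95, -0.28, 0], [0, 0, 0]],
    [1, [-0.95, -0.28, 0], [0, 0, 0]],
    [1, [-0.95, -0.28, 0], [0, 0, 0]],
    [1, [-0.95, -0.28, 0], [0, 0, 0]],
    [1, [-0.95, -0.28, 0], [0, 0, 0]],
  ],
)

```text
clock: 1.35
position: [0.3809, 0.3864, 0.2502]
eef_rot: [[-0.969, 0.249, -0.0], [0.249, 0.969, -0.0], [-0.0, -0.0, -1.0]]
force: [-0.8, -0.2, 0.0]
opening: 0.0002
finger_force: 0.0
```

servo_tool(
  targets=[
    [1, [-0.95, -0.28, 0], [0, 0, 0]],
    [1, [-0.95, -0.28, 0], [0, 0, 0]],
    [1, [0, 0, 0], [0, 0, -0.9]],
    [1, [0, 0, 0], [0, 0, -0.9]],
    [1, [0, 0, 0], [0, 0, -0.9]],
    [1, [0, 0, 0], [0, 0, -0.9]],
    [1, [0, 0, 0], [0, 0, -0.9]],
    [1, [0, 0, 0], [0, 0, -0.9]],
    [1, [0, 0, 0], [0, 0, -0.9]],
    [1, [0, 0, 0], [0, 0, -0.9]],
  ],
)

```text
clock: 2.6
position: [0.431, 0.3565, 0.2502]
eef_rot: [[-0.531, -0.847, -0.0], [-0.847, 0.531, -0.0], [0.0, -0.0, -1.0]]
force: [-0.0, 0.4, 0.9]
opening: -0.0001
finger_force: 0.0
```

```bash
cat >> h.py <<'E'
PIV=np.array([.48947,.37318]); PHI=1.24316
def F2W(f): c,s=np.cos(PHI),np.sin(PHI); return PIV+np.array([c*f[0]-s*f[1],s*f[0]+c*f[1]])/1e3
def rep(f=None,z=None,yaw=None):
    "report state; shift in tool units to fixture point f (mm), height z; turn to bring tool y to world yaw deg"
    s=manip.state(); R=np.array(s["eef_rot"]); p=np.array(s["position"]); y=np.degrees(np.arctan2(R[1,1],R[0,1]))
    w=p[:2]-PIV; c,sn=np.cos(PHI),np.sin(PHI)
    print("t",s["clock"],"p",p.round(4),"fix",(1e3*np.array([c*w[0]+sn*w[1],-sn*w[0]+c*w[1]])).round(1),"yaw",y.round(1),"q",np.round(s["joint_pos"],2),"F",np.round(s["force"],1),"op",round(s["opening"],4),"tilt",R[:,2].round(3))
    if f is not None:
        t=np.r_[F2W(f),z]; print("shift",(R.T@(t-p)/.03).round(2))
    if yaw is not None: print("turn",(-(yaw-y)/10).round(2))
E
python3 -c "
from h import *
rep((-50.6,-19.1),.066,148)"
```

```text
t 2.6 p [0.431  0.3565 0.2502] fix [-34.6  50. ] yaw 147.9 q [ 0.69  0.11  0.2   1.66 -0.   -0.32] F [-0.   0.4  0.9] op -0.0001 tilt [-0. -0. -1.]
shift [-0.02 -2.36  6.14]
turn -0.01
```

servo_tool(
  targets=[
    [1, [0, -0.8, 0], [0, 0, 0]],
    [1, [0, -0.8, 0], [0, 0, 0]],
    [1, [0, -0.76, 0], [0, 0, 0]],
    [1, [0, 0, 1], [0, 0, 0]],
    [1, [0, 0, 1], [0, 0, 0]],
    [1, [0, 0, 1], [0, 0, 0]],
    [1, [0, 0, 1], [0, 0, 0]],
    [1, [0, 0, 0.6], [0, 0, 0]],
    [1, [0, 0, 0], [0, 0, 0]],
  ],
)

```text
clock: 3.72
position: [0.4902, 0.3188, 0.1112]
eef_rot: [[-0.536, -0.844, -0.002], [-0.844, 0.536, -0.001], [0.002, 0.001, -1.0]]
force: [-0.3, -0.5, 1.4]
opening: 0.0003
finger_force: 0.0
```

```bash
python3 -c "
from h import *
rep((-50.6,-19.1),.066,148)
import cv2
a=viewer.snapshot('top')[170:290,310:470];b=viewer.snapshot('scene')[150:300,270:430]
cv2.imwrite('pics/a.png',np.hstack([cv2.resize(a,(400,300),interpolation=2),cv2.resize(b,(320,300),interpolation=2)]))"
```

```text
t 3.725 p [0.4902 0.3188 0.1112] fix [-51.3 -18.2] yaw 147.6 q [ 0.58  0.16 -0.01  1.4  -0.   -0.43] F [-0.3 -0.5  1.4] op 0.0003 tilt [-0.002 -0.001 -1.   ]
shift [-0.03 -0.03  1.51]
turn -0.04
```

View pics/a.png

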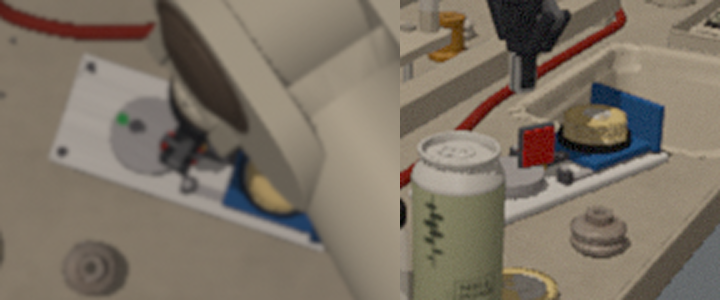

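The hand hangs behind the paddle, on its far side and clear of it. Next I descend and feel for contact.

servo_tool(
  targets=[
    [1, [0, 0, 0.5], [0, 0, 0]],
    [1, [0, 0, 0.5], [0, 0, 0]],
    [1, [0, 0, 0.5], [0, 0, 0]],
    [1, [0, 0, 0], [0, 0, 0]],
    [1, [0, 0.07, 0], [0, 0, 0]],
    [1, [0, 0.07, 0], [0, 0, 0]],
  ],
)

```text
clock: 4.58
position: [0.4871, 0.322, 0.0679]
eef_rot: [[-0.535, -0.845, 0.001], [-0.845, 0.535, 0.001], [-0.001, -0.0, -1.0]]
force: [0.3, -0.8, -0.4]
opening: -0.0001
finger_force: 0.0
```

servo_tool(
  targets=[
    [1, [0, 0.07, 0], [0, 0, 0]],
    [1, [0, 0.07, 0], [0, 0, 0]],
    [1, [0, 0, 0], [0, 0, 0]],
  ],
)

```text
clock: 4.95
position: [0.4835, 0.324, 0.0676]
eef_rot: [[-0.535, -0.845, 0.001], [-0.845, 0.535, 0.0], [-0.0, -0.001, -1.0]]
force: [2.0, -2.1, 1.8]
opening: 0.0002
finger_force: 1.5
```

servo_tool(
  targets=[
    [1, [0, 0.07, 0], [0, 0, 0]],
    [1, [0, 0.07, 0], [0, 0, 0]],
    [1, [0, 0, 0], [0, 0, 0]],
  ],
)

```text
clock: 5.32
position: [0.4796, 0.3263, 0.0673]
eef_rot: [[-0.535, -0.845, -0.0], [-0.845, 0.535, 0.0], [-0.0, 0.0, -1.0]]
force: [1.8, -3.4, 2.2]
opening: 0.0
finger_force: 1.4
```

```bash
cat >> h.py <<'E'
def arc(al,d=21,z=.067):
    a=np.radians(al); e=np.array([np.cos(a),np.sin(a)]); n=np.array([-e[1],e[0]])
    rep(45*e+d*n,z,al+np.degrees(PHI)-90)
E
python3 -c "
from h import *
arc(160)"
```

```text
t 5.325 p [0.4796 0.3263 0.0673] fix [-47.5  -5.8] yaw 147.6 q [ 0.6   0.17 -0.09  1.31  0.   -0.41] F [ 1.8 -3.4  2.2] op 0.0 tilt [-0.  0. -1.]
shift [0.07 0.03 0.01]
turn 0.64
```

servo_tool(
  targets=[
    [1, [0.07, 0.03, 0], [0, 0, 0.64]],
    [1, [0.065, 0.161, 0], [0, 0, 0.6]],
    [1, [0.065, 0.161, 0], [0, 0, 0.6]],
    [1, [0.065, 0.161, 0], [0, 0, 0.6]],
    [1, [0.065, 0.161, 0], [0, 0, 0.6]],
    [1, [0.065, 0.161, 0], [0, 0, 0.6]],
    [1, [0.065, 0.161, 0], [0, 0, 0.6]],
  ],
)

```text
clock: 6.2
position: [0.4517, 0.3412, 0.067]
eef_rot: [[-0.966, -0.259, -0.0], [-0.259, 0.966, -0.0], [0.0, -0.0, -1.0]]
force: [2.4, -3.0, 0.6]
opening: 0.0001
finger_force: 1.5
```

```bash
python3 -c "
from h import *
arc(118)
import cv2
a=viewer.snapshot('top')[170:290,310:470];b=viewer.snapshot('scene')[150:300,270:430]
cv2.imwrite('pics/b.png',np.hstack([cv2.resize(a,(400,300),interpolation=2),cv2.resize(b,(320,300),interpolation=2)]))"
```

```text
t 6.2 p [0.4517 0.3412 0.067 ] fix [-42.4  25.5] yaw 105.0 q [ 0.65  0.13 -0.13  1.31 -0.    0.38] F [ 2.4 -3.   0.6] op 0.0001 tilt [-0. -0. -1.]
shift [0.07 0.16 0.  ]
turn 0.58
```

View pics/b.png

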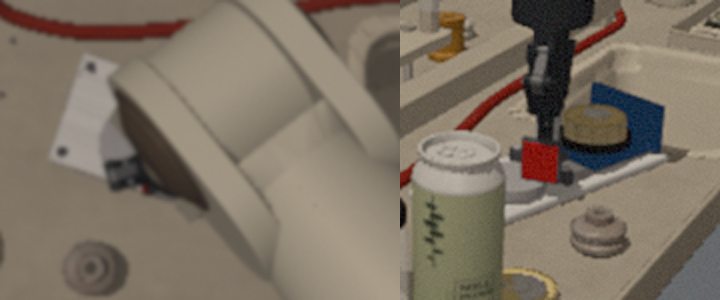

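The paddle is turning ahead of the finger, with about 4 N on the tool. I continue along the arc.

servo_tool(
  targets=[
    [1, [0.065, 0.161, 0], [0, 0, 0.6]],
    [1, [0.065, 0.161, 0], [0, 0, 0.6]],
    [1, [0.065, 0.161, 0], [0, 0, 0.6]],
    [1, [0.065, 0.161, 0], [0, 0, 0.6]],
    [1, [0.065, 0.161, 0], [0, 0, 0.6]],
    [1, [0.065, 0.161, 0], [0, 0, 0.6]],
    [1, [0.065, 0.161, 0], [0, 0, 0.6]],
    [1, [0.065, 0.161, 0], [0, 0, 0.6]],
    [1, [0.065, 0.161, 0], [0, 0, 0.6]],
    [1, [0.065, 0.161, 0], [0, 0, 0.6]],
  ],
)

```text
clock: 7.55
position: [0.4425, 0.3898, 0.0667]
eef_rot: [[-0.71, 0.705, -0.002], [0.705, 0.71, -0.001], [0.0, -0.002, -1.0]]
force: [-0.7, -3.5, 0.1]
opening: 0.0002
finger_force: 1.3
```

```bash
python3 -c "
from h import *
arc(58)"
```

```text
t 7.55 p [0.4425 0.3898 0.0667] fix [ 0.6 49.9] yaw 45.2 q [ 0.72  0.19 -0.06  1.32  0.    1.5 ] F [-0.7 -3.5  0.1] op 0.0002 tilt [-0.002 -0.001 -1.   ]
shift [ 0.06  0.17 -0.01]
turn 0.6
```

servo_tool(
  targets=[
    [1, [0.065, 0.161, 0], [0, 0, 0.6]],
    [1, [0.065, 0.161, 0], [0, 0, 0.6]],
    [1, [0.065, 0.161, 0], [0, 0, 0.6]],
    [1, [0.065, 0.161, 0], [0, 0, 0.6]],
    [1, [0.065, 0.161, 0], [0, 0, 0.6]],
    [1, [0.065, 0.161, 0], [0, 0, 0.6]],
    [1, [0.065, 0.161, 0], [0, 0, 0.6]],
    [1, [0.065, 0.161, 0], [0, 0, 0.6]],
    [1, [0.043, 0.107, 0], [0, 0, 0.4]],
    [1, [0, 0, 0], [0, 0, 0]],
  ],
)

```text
clock: 8.8
position: [0.4738, 0.4207, 0.0668]
eef_rot: [[0.115, 0.993, -0.001], [0.993, -0.115, 0.0], [0.0, -0.001, -1.0]]
force: [-1.1, 0.1, -0.9]
opening: -0.0002
finger_force: 0.5
```

```bash
python3 -c "
from h import *
arc(4)
import cv2
a=viewer.snapshot('top')[170:290,310:470];b=viewer.snapshot('scene')[150:300,270:430]
cv2.imwrite('pics/c.png',np.hstack([cv2.resize(a,(400,300),interpolation=2),cv2.resize(b,(320,300),interpolation=2)]))"
```

```text
t 8.8 p [0.4738 0.4207 0.0668] fix [40.  30.1] yaw -6.6 q [0.73 0.29 0.06 1.34 0.   2.41] F [-1.1  0.1 -0.9] op -0.0002 tilt [-0.001  0.    -1.   ]
shift [ 0.07  0.22 -0.01]
turn 0.82
```

View pics/c.png

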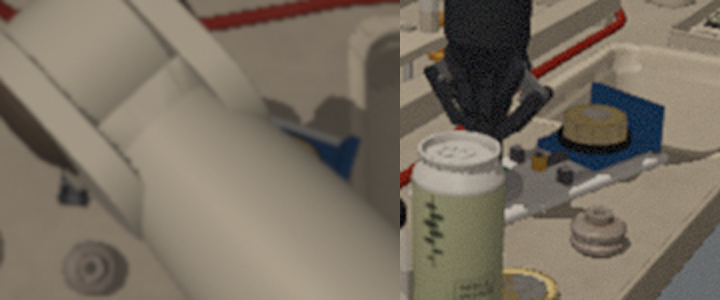

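The can hides the paddle from the scene camera and the arm hides it from the top camera. I finish the turn to about 0°, then back off and lift to check.

servo_tool(
  targets=[
    [1, [0.035, 0.11, 0], [0, 0, 0.41]],
    [1, [0.035, 0.11, 0], [0, 0, 0.41]],
    [1, [0.03, 0.08, 0], [0, 0, 0.3]],
    [1, [0, 0, 0], [0, 0, 0]],
  ],
)

```text
clock: 9.4
position: [0.4835, 0.422, 0.0672]
eef_rot: [[0.306, 0.952, -0.0], [0.952, -0.306, 0.0], [0.0, -0.0, -1.0]]
force: [-0.4, 0.8, 0.0]
opening: 0.0002
finger_force: 0.8
```

```bash
python3 -c "
from h import *
arc(1)"
```

```text
t 9.4 p [0.4835 0.422  0.0672] fix [44.3 21.4] yaw -17.8 q [0.72 0.31 0.08 1.34 0.   2.6 ] F [-0.4  0.8  0. ] op 0.0002 tilt [-0.  0. -1.]
shift [ 0.01 -0.01  0.01]
turn -0.01
```

servo_tool(
  targets=[
    [1, [0, -0.25, 0], [0, 0, 0]],
    [1, [0, -0.5, 0], [0, 0, 0]],
    [1, [0, 0, -1], [0, 0, 0]],
    [1, [0, 0, -1], [0, 0, 0]],
    [1, [0, 0, -1], [0, 0, 0]],
    [1, [0, -1, 0], [0, 0, 0]],
    [1, [0, -1, 0], [0, 0, 0]],
    [1, [0, -1, 0], [0, 0, 0]],
    [1, [0, -1, 0], [0, 0, 0]],
    [1, [0, 0, 0], [0, 0, 0]],
  ],
)

```text
clock: 10.65
position: [0.3459, 0.4663, 0.1577]
eef_rot: [[0.305, 0.952, 0.0], [0.952, -0.305, 0.0], [0.0, 0.0, -1.0]]
force: [-0.1, 0.1, 0.3]
opening: -0.0001
finger_force: 0.0
```

```bash
python3 -c "
from h import *
rep((-240,0),.16,71.2)
import cv2
a=viewer.snapshot('top')[185:285,325:460]
cv2.imwrite('pics/d.png',cv2.resize(a,None,fx=5.9,fy=5.9,interpolation=2))"
```

```text
t 10.65 p [0.3459 0.4663 0.1577] fix [ 42. 166.] yaw -17.8 q [0.93 0.14 0.06 1.49 0.   2.81] F [-0.1  0.1  0.3] op -0.0001 tilt [ 0.  0. -1.]
shift [-9.49  5.37 -0.08]
turn -8.9
```

View pics/d.png

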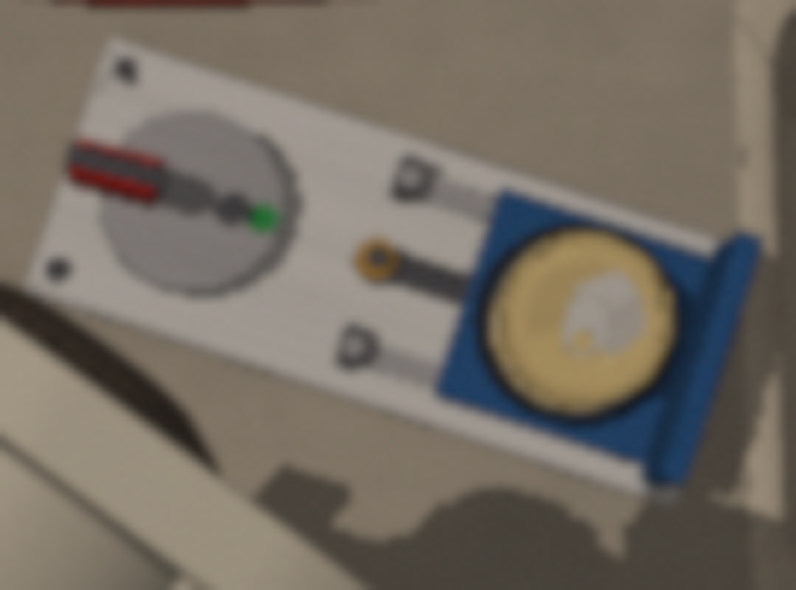

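The green dot at (263,218), seen from the pivot at (235,208), points straight at the roller at (377,260), within a degree or two. The slide is still back. Next I go behind the rear plate.

servo_tool(
  targets=[
    [1, [-0.95, 0.54, 0], [0, 0, 0.1]],
    [1, [-0.95, 0.53, 0], [0, 0, 0]],
    [1, [-0.95, 0.53, 0], [0, 0, 0]],
    [1, [-0.95, 0.53, 0], [0, 0, 0]],
    [1, [-0.95, 0.53, 0], [0, 0, 0]],
    [1, [-0.95, 0.53, 0], [0, 0, 0]],
    [1, [-0.95, 0.53, 0], [0, 0, 0]],
    [1, [-0.95, 0.53, 0], [0, 0, 0]],
    [1, [-0.95, 0.53, 0], [0, 0, 0]],
    [1, [-0.95, 0.53, 0], [0, 0, 0]],
  ],
)

```text
clock: 11.95
position: [0.407, 0.143, 0.1574]
eef_rot: [[0.325, 0.946, 0.001], [0.946, -0.325, -0.0], [0.0, 0.001, -1.0]]
force: [0.9, -0.1, -0.4]
opening: 0.0006
finger_force: 0.0
```

```bash
python3 -c "
from h import *
rep((-225,0),.058,-18.8)"
```

```text
t 11.95 p [0.407  0.143  0.1574] fix [-244.4    4. ] yaw -19.0 q [ 0.34 -0.21 -0.29  1.5  -0.    2.24] F [ 0.9 -0.1 -0.4] op 0.0006 tilt [ 0.001 -0.    -1.   ]
shift [0.65 0.13 3.31]
turn -0.02
```

servo_tool(
  targets=[
    [1, [0.1, 0.13, 0.8], [0, 0, 0]],
    [1, [0, 0, 0.8], [0, 0, 0]],
    [1, [0, 0, 0.8], [0, 0, 0]],
    [1, [0, 0, 0.8], [0, 0, 0]],
    [1, [0.4, 0, 0.1], [0, 0, 0]],
    [1, [0.3, 0, 0], [0, 0, 0]],
    [1, [0.2, 0, 0], [0, 0, 0]],
    [1, [0.1, 0, 0], [0, 0, 0]],
    [1, [0.1, 0, 0], [0, 0, 0]],
    [1, [0.1, 0, 0], [0, 0, 0]],
  ],
)

```text
clock: 13.2
position: [0.4231, 0.1803, 0.0584]
eef_rot: [[0.325, 0.946, 0.0], [0.946, -0.325, 0.0], [0.0, 0.0, -1.0]]
force: [-0.6, -0.6, 0.4]
opening: 0.0001
finger_force: 0.0
```

```bash
python3 -c "
from h import *
rep((-172,0),.058,-18.8)"
```

```text
t 13.2 p [0.4231 0.1803 0.0584] fix [-204.     0.8] yaw -19.0 q [ 0.4  -0.12 -0.4   1.29 -0.    2.3 ] F [-0.6 -0.6  0.4] op 0.0001 tilt [ 0.  0. -1.]
shift [1.07 0.02 0.01]
turn -0.02
```

Just short of contact. Now I push steadily, stopping short of the end so I can watch the force.

servo_tool(
  targets=[
    [1, [0.1, 0, 0], [0, 0, 0]],
    [1, [0.12, 0, 0], [0, 0, 0]],
    [1, [0.12, 0, 0], [0, 0, 0]],
    [1, [0.12, 0, 0], [0, 0, 0]],
    [1, [0.12, 0, 0], [0, 0, 0]],
    [1, [0.12, 0, 0], [0, 0, 0]],
    [1, [0.12, 0, 0], [0, 0, 0]],
    [1, [0.12, 0, 0], [0, 0, 0]],
    [1, [0.06, 0, 0], [0, 0, 0]],
    [1, [0, 0, 0], [0, 0, 0]],
  ],
)

```text
clock: 14.45
position: [0.4328, 0.2089, 0.0582]
eef_rot: [[0.325, 0.946, -0.0], [0.946, -0.325, 0.001], [0.001, -0.0, -1.0]]
force: [-0.2, 0.5, 1.0]
opening: -0.0002
finger_force: 0.0
```

servo_tool(
  targets=[
    [1, [0.05, 0, 0], [0, 0, 0]],
    [1, [0.05, 0, 0], [0, 0, 0]],
    [1, [0, 0, 0], [0, 0, 0]],
  ],
)

```text
clock: 14.82
position: [0.4329, 0.2095, 0.0582]
eef_rot: [[0.326, 0.945, -0.002], [0.945, -0.326, -0.004], [-0.005, -0.0, -1.0]]
force: [-4.0, -14.0, 7.5]
opening: -0.0001
finger_force: 7.4
```

servo_tool(
  targets=[
    [1, [0.03, 0, 0], [0, 0, 0]],
    [1, [0, 0, 0], [0, 0, 0]],
  ],
)

```text
clock: 15.08
position: [0.433, 0.2096, 0.0581]
eef_rot: [[0.327, 0.945, -0.002], [0.945, -0.327, -0.006], [-0.006, -0.0, -1.0]]
force: [-6.2, -19.6, 9.0]
opening: -0.0003
finger_force: 10.0
```

servo_tool(
  targets=[
    [1, [-0.3, 0, 0], [0, 0, 0]],
    [1, [-0.8, 0, 0], [0, 0, 0]],
    [1, [-0.8, 0, 0], [0, 0, 0]],
    [1, [0, 0, -1], [0, 0, 0]],
    [1, [0, 0, -1], [0, 0, 0]],
    [1, [0, 0, -1], [0, 0, 0]],
    [1, [0, -1, -1], [0, 0, 0]],
    [1, [0, -1, -1], [0, 0, 0]],
    [1, [0, -1, 0], [0, 0, 0]],
    [1, [0, 0, 0], [0, 0, 0]],
  ],
)

```text
clock: 16.32
position: [0.3295, 0.1883, 0.2089]
eef_rot: [[0.323, 0.946, 0.001], [0.946, -0.323, 0.002], [0.002, 0.001, -1.0]]
force: [0.3, -0.5, -0.0]
opening: 0.0001
finger_force: 0.0
```

```bash
python3 -c "
from h import *
rep()
import cv2
a=viewer.snapshot('top')[185:285,325:460]
cv2.imwrite('pics/e.png',cv2.resize(a,None,fx=5.9,fy=5.9,interpolation=2))"
```

```text
t 16.325 p [0.3295 0.1883 0.2089] fix [-226.5   91.9] yaw -18.9 q [ 0.52 -0.33 -0.28  1.62  0.    2.42] F [ 0.3 -0.5 -0. ] op 0.0001 tilt [ 0.001  0.002 -1.   ]
```

View pics/e.png

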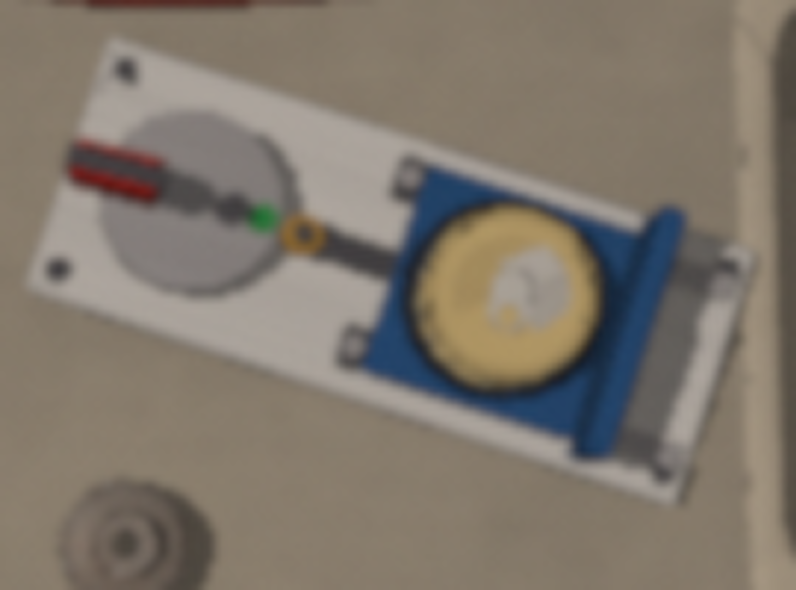

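The slide is against both end stops, at (408,180) and (355,345). The roller at (302,235) is beside the green dot at (263,218), the stack is in its nest, and the hand is clear.

```bash
python3 -c "
from bench import manip
print(manip.close_job())"
```

```text
the job is handed in; nothing more can be done
None
```

The job is handed in at about 16 s: the cam was turned until its low point faced the roller, the slide was pushed home against both end stops, the stack was still in its nest in the last picture, and the hand was clear; the hand-in gave no verdict.

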